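# Pin the indexing table

## Task

Lock the indexing table: stand the red-handled lock pin, tip down, in the opening of the table's dial and turn the dial's knob clockwise until the pin drops fully home into the hole hidden underneath, its collar down on the dial. Lean on the knob while you turn it so that the loose table neither slides nor spins on the bench, leave the other things on the bench alone, and let go at the end.

Things in the scene. Friction and masses are not known exactly. Their poses are not given: they have to be found in the camera images.
- lock_pin: Steel lock pin, 79 mm long, 70 g; starts upright in the wooden rest. Origin at the centre of its tip, z up towards the handle. From the tip: shaft 10 mm diameter to 36 mm (tapered to 5.6 mm over the last 4 mm), collar 21 mm diameter from 36 to 41 mm, round red handle with black rings, 16 mm diameter, from 41 to 79 mm (grip here, any yaw).
- pin_rest: Fixed hardwood block 70 x 90 x 45 mm high, origin at the centre of its underside. The pin stands loosely in its central hole (15 mm wide, 30 mm deep, so the tip is 15 mm above the bench). A smaller spare hole 28 mm to its +y is of no use.
- index_table: Round blue indexing table, 170 mm diameter, about 0.75 kg in all, loose on four rubber feet. Origin at the centre of its underside, z up; the dial's axis is its z. Dial top (silver plate) 50 mm above the origin, grey rim round it 51.5 mm. Unpressed, the table spins before its stiff knob turns (0.42 N m); 10 to 20 N straight down on the knob's hub prevents that.
- table_edge (a point): Point on the table's base, 80 mm from its axis along the table's +x and 10 mm up; shows whether the table has slid or spun.
- dial (a joint): Angle of the dial, rad, 0 to 1.35, growing clockwise seen from above; stays where left. At 0 the opening lies on the table's -x side; the start is 0 to 0.12. The hidden plate's hole lies under the opening at one unknown angle between 0.42 and 1.1 rad, new each time and not measured: turn slowly and feel or watch for the pin's drop.
- dial_opening (a point): Centre of the mouth of the dial's opening, a round vertical through hole 13 mm wide, 20 mm deep, in the silver plate 42 mm from the dial's axis. The point's x points from the opening to the knob, z up; it turns with the dial. Hold the pin with the fingers closing across that x, clear of the knob.
- knob_grip (a point): Centre of the black bar knob on the dial, 79 mm above the table's origin. Bar 44 mm long along the point's x (the line through the opening), 16 mm wide, from 65 to 93 mm above the table's origin. It stands on a round black hub, 56 mm diameter, flat top 65 mm above the table's origin: press there with the fingertips. All one piece with the dial. Grip across the 16 mm with 40 N.
- bearing_box: Small blue cardboard box, 52 x 72 x 44 mm, loose bystander; origin at the centre of its underside.
- tape_measure: Yellow and black tape measure, 44 x 81 x 68 mm, loose bystander; origin at the centre of its underside.
- mug: White mug with dark dots, 82 x 114 x 91 mm, loose bystander; origin at the centre of its underside.
- offcut: Wooden offcut, 60 x 100 x 22 mm, loose bystander; origin at the centre of its underside.
- plate_axis (a point): Point on the table's axis, on top of the hidden black plate right under the dial, 29 mm above the table's origin. The plate has one round hole, 14 mm wide, 42 mm from the axis like the dial's opening. Off that hole the pin rests on the plate, collar 15 mm above the dial; over it the pin drops 15 mm to home (tip 14 mm above the table's origin) and then stops the dial turning either way.

How it is judged:
On the way:
1. the pin stands tip down in the dial's opening, at least 10 mm deep (horizontal distance between lock_pin and dial_opening below 0.006 m and z of lock_pin in the frame of dial_opening below -0.01 m and angle between lock_pin's own z axis and vertical below 0.25 rad), for 0.2 s.
At the end, for the whole second after the job is handed in: The lock pin is fully home through the dial's opening: tip no more than 16.5 mm above the table's underside (collar within 2.5 mm of the dial), within 5 mm of the opening's axis, upright within 0.1 rad; the table's centre and edge point are within 20 mm of where they started; pin and table at rest (z of lock_pin in the frame of index_table below 0.0165 m and horizontal distance between lock_pin and dial_opening below 0.005 m and angle between lock_pin's own z axis and vertical below 0.1 rad and distance of each of index_table, table_edge from where it was at the start of the episode below 0.02 m and linear speed of each of lock_pin, index_table below 0.02 m/s); the robot touches nothing.
It fails at once if the table slides or spins: its centre or edge point more than 25 mm from its start (distance of any of index_table, table_edge from where it was at the start of the episode above 0.025 m).
It fails at once if a bystander is displaced by more than 30 mm (distance of any of bearing_box, tape_measure, mug, offcut from where it was at the start of the episode above 0.03 m).
It also fails if it takes over 72 s, if anything falls off the work surface, if the arm or the gripper's body presses on something with over 40 N, if the wrist force passes 120 N, or if a joint passes its speed limit or range.

## Robot

A 6-joint arm with a two-finger parallel gripper is mounted at the origin on a cart in front of the work surface, level with it; the furniture and walls round the work are solid. World frame = base frame: x ahead of the robot, y to its left, z up, the work surface at z = 0. Lengths are in m, angles in rad, forces in N, time in s.
With the tool pointing down it reaches from about 0.4 to 0.825 m from the base axis. Payload 7 kg.
Tool frame: the origin (TCP) lies on the centre line of the jaws, within the pads' length; the fingertips stand tip_reach ahead of it and the grasp point (between the pads) is the TCP (tip_reach is the distance from the TCP to the fingertips, in m); z points along the fingers, y is the line along which they close (so a half turn about z gives the same grasp; the last joint's range is limited). The gripper opens to 88 mm and grips with 3 to 60 N. Pads are 19 mm wide; open, the fingers measure 130 mm over their backs; the gripper's body (78 mm by 193 mm) begins 47 mm behind the grasp point.
Start: joints at [-0.812, 0.359, 0.012, 0, -1.224, -0.288], TCP at [0.306, -0.602, 0.246] pointing down, gripper open.
Joint ranges: [-3.07, 3.07], [-1.43, 2.12], [-1.02, 1.25], [-3.03, 1.67], [-3.05, -0], [-3.03, 3.03]. Speed limits (rad/s): [2.39, 2.39, 3.01, 3.14, 3.14, 3.14].

## Interface

Orientations are given as [roll, pitch, yaw] about the fixed x, y, z axes, in that order (R = Rz(yaw) Ry(pitch) Rx(roll)).
In Python, from station import get_state, grab_frame, calibration, job_done, find_in, mark_of, tip_reach gives the robot as it stands.
- The arm moves only by the shell command python3 -m handwheel 'ROWS' [OPENING] [FORCE]. ROWS is JSON, a list of rows, each an object with "delta_pos": the shift along the world's x, y, z in units of 30 mm (1.0 is 30 mm), a list of three; "dr": the turn, a rotation vector about the world's x, y, z in degrees, a list of three. In form: [{"delta_pos": [tx, ty, tz], "dr": [rx, ry, rz]}, ...]. A call has 1 to 10 rows; each row shifts and turns the commanded pose from where the row before left it; what a row does not reach is not made up. A row lasts 1/10 s, in which the tool goes at most 50 mm and 8.59 degrees, less where a joint would pass 70% of its speed; a pose out of reach is approached as far as the arm can. A call is refused whole if a number of a shift passes 1 or a number of a turn 8.59, either way. A call with a gripper value outside its range is refused whole. OPENING is the closure, from -1 (fully open) to 1 (shut), set as the call begins (- or left out, the last holds). The fingers move at their own pace and stop on an object; FORCE is the grip in N (left out, the last holds). Time passes only in rows, so rows that do not move let the fingers close. It gives the time, the measured TCP pose, the force, the opening and the grip force at its end, in the units of the state.
- get_state(): the state, without advancing time (a new reading comes with each control period).
- grab_frame(name): name is "scene" or "top" or "wrist"; returns the picture (420x560x3 uint8, red, green, blue); there is no depth.
- calibration(name): a dict with "fx", "fy", "cx", "cy" (pixels), "extrinsics" (4x4, takes a point from world to camera coordinates). Camera axes: x right, y down, z forward; pixel columns grow to the right and rows downward; lengths in m; the calibration is good to about 2 mm. The wrist camera is an equidistant fisheye: a pixel r from the principal point sees the ray r / f radians off the axis. A picture is of the moment at which its call begins: read the wrist's pose just before it. calibration takes no time and is no camera call; for the wrist camera it gives the pose at the moment of the call.
- job_done(): hands the job in; it is judged then, once.
Trained networks look in the newest picture that a camera, given by its name, has taken for a name from the list of things; names that differ only in an ending like _2 or _b are one class to them, and where a whole thing is asked for, a point or a joint stands for the part that bears it (a point fixed in the world has none). Each returns a list of dicts, best first, with "conf" (0 to 1); they miss things now and then, are a little off and sometimes report something else, mostly with a low value. They report only what shows in the picture. A call takes as long as a camera call.
- find_in(camera, query): "location" ([column, row] in pixels, amid what is visible of it).
- mark_of(camera, query): "location" ([column, row] in pixels: a listed point, or the origin of a listed thing).
The state is a dict: "t": time; "q": joint angles; "qd": joint speeds; "joint_efforts": joint torques, N m; "eef_pos": TCP position; "ee_rot": TCP orientation; "force": force on the tool from outside, world axes, zero at the start; "moment": the same for the moment, N m; "width": finger opening in m; "gripper_force": force on a finger pad.
Only numpy, scipy, OpenCV 4.12 (cv2) and the standard library are available. Lean on these libraries where they do the work, as an engineer would, in place of code of your own. Each camera call takes 0.05 s, during which the arm holds its last target. There are 200 camera calls.

## Working session

There is one attempt and no reset: what is moved stays moved. The work goes in short steps, Python scripts to look and compute and a shell command to move; the robot and the scene stay as the last step left them, time stands still between calls to the robot, and variables do not carry over. Pictures are saved under pics/ and viewed, at most 11 in all, crops included, and the job is handed in when it is done.

```bash
mkdir -p pics; ls; cat > h.py <<'E'
import numpy as np, cv2
from station import *
def ray(cam,px,cal=None):
    c=cal or calibration(cam); E=np.array(c["extrinsics"]); R,t=E[:3,:3],E[:3,3]
    u=(px[0]-c["cx"])/c["fx"]; v=(px[1]-c["cy"])/c["fy"]
    if cam=="wrist":
        r=np.hypot(u,v); s=np.sin(r)/r if r>1e-9 else 1; d=np.array([u*s,v*s,np.cos(r)])
    else: d=np.array([u,v,1.])
    d=R.T@d; return -R.T@t, d/np.linalg.norm(d)
def at_z(cam,px,z,cal=None):
    o,d=ray(cam,px,cal); return o+d*(z-o[2])/d[2]
def proj(cam,p):
    c=calibration(cam); E=np.array(c["extrinsics"]); q=E[:3,:3]@p+E[:3,3]
    return np.array([c["fx"]*q[0]/q[2]+c["cx"],c["fy"]*q[1]/q[2]+c["cy"]])
E
python3 - <<'E'
from h import *
np.set_printoptions(precision=4,suppress=True)
s=get_state(); print({k:np.round(v,3).tolist() for k,v in s.items()}); print("tip",tip_reach() if callable(tip_reach) else tip_reach)
Z=dict(lock_pin=.015,pin_rest=0,index_table=0,dial_opening=.05,knob_grip=.079,table_edge=.01,plate_axis=.029,bearing_box=0,tape_measure=0,mug=0,offcut=0)
for cam in("scene","top","wrist"):
    im=grab_frame(cam); cal=calibration(cam); cv2.imwrite(f"pics/{cam}0.png",im[:,:,::-1])
    print(cam,"campos",ray(cam,[280,210])[0])
    for n,z in Z.items():
        for m in mark_of(cam,n)[:2]: print(cam,n,np.round(m["location"],1),round(m["conf"],2),at_z(cam,m["location"],z,cal))
a=np.hstack([cv2.imread("pics/scene0.png"),cv2.imread("pics/top0.png")])
cv2.imwrite("pics/both.png",cv2.resize(a,(800,300)))
E
```

```text
pics
{'t': 0.0, 'q': [-0.812, 0.359, 0.011, -0.0, -1.224, -0.288], 'qd': [0.001, -0.001, -0.002, -0.001, -0.001, 0.0], 'joint_efforts': [0.001, -58.272, 29.306, 6.998, 0.007, -0.0], 'eef_pos': [0.306, -0.601, 0.245], 'ee_rot': [3.14, -0.0, -2.671], 'force': [-0.328, 0.325, -0.234], 'moment': [0.005, 0.032, 0.038], 'gripper_force': 0.0, 'width': 0.088}
tip 0.019
scene campos [-0.0171  0.7328  0.5346]
scene lock_pin [269.4 237.3] 0.73 [0.4952 0.303  0.015 ]
scene lock_pin [388.8 177.9] 0.45 [ 0.4676 -0.0621  0.015 ]
scene pin_rest [265.5 242.4] 0.81 [0.503  0.3074 0.    ]
scene index_table [378.7 187.2] 0.6 [ 0.4723 -0.0302  0.    ]
scene dial_opening [389.3 173.5] 0.94 [ 0.4461 -0.0263  0.05  ]
scene dial_opening [266.1 242.7] 0.69 [0.4529 0.3469 0.05  ]
scene knob_grip [377.5 160.5] 0.62 [ 0.473  -0.0123  0.079 ]
scene knob_grip [380.6 178.7] 0.29 [0.4182 0.051  0.079 ]
scene table_edge [364.6 168.8] 0.93 [ 0.5429 -0.0647  0.01  ]
scene table_edge [251.6 185.6] 0.53 [0.6819 0.1952 0.01  ]
scene plate_axis [381.3 179.8] 0.87 [ 0.4617 -0.0207  0.029 ]
scene bearing_box [360.7 261. ] 0.
[... 474 characters left out ...]
1.8 253.5] 0.86 [0.4376 0.0012 0.05  ]
top dial_opening [158.4 231.3] 0.55 [0.4763 0.4976 0.05  ]
top knob_grip [394.5 236.4] 0.77 [ 0.4735 -0.019   0.079 ]
top table_edge [159. 231.] 0.47 [0.4803 0.5086 0.01  ]
top table_edge [286.5 300.1] 0.24 [0.3293 0.2085 0.01  ]
top plate_axis [247.6 224.3] 0.64 [0.4983 0.3009 0.029 ]
top bearing_box [285.6 297.8] 0.64 [0.3336 0.2105 0.    ]
top tape_measure [298.4 142.3] 0.67 [0.7046 0.1859 0.    ]
top mug [159.  231.6] 0.8 [0.4798 0.5115 0.    ]
top offcut [219.2 295.1] 0.82 [0.3364 0.3633 0.    ]
wrist campos [ 0.2406 -0.6343  0.385 ]
wrist lock_pin [543.  412.3] 0.57 [0.5138 0.309  0.015 ]
wrist pin_rest [541.  407.3] 0.81 [ 0.5084  0.3042 -0.    ]
```

View pics/both.png

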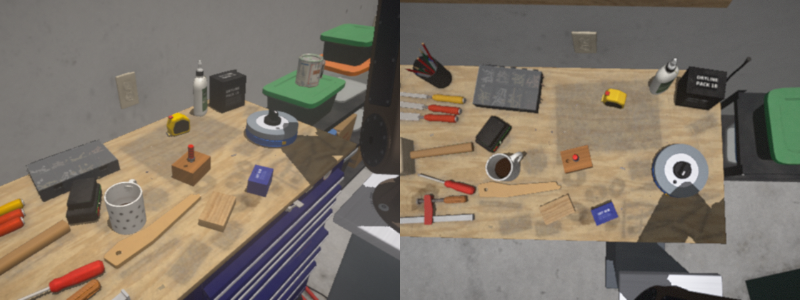

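```bash
R='{"delta_pos":[0.5,1,0],"dr":[0,0,8.3]}'
python3 -m handwheel '[{"delta_pos":[0.5,1,0],"dr":[0,0,8.3]},{"delta_pos":[0.5,1,0],"dr":[0,0,8.3]},{"delta_pos":[0.5,1,0],"dr":[0,0,8.3]},{"delta_pos":[0.5,1,0],"dr":[0,0,8.3]},{"delta_pos":[0.5,1,0],"dr":[0,0,8.3]},{"delta_pos":[0.5,1,0],"dr":[0,0,8.3]},{"delta_pos":[0.5,1,0],"dr":[0,0,8.3]},{"delta_pos":[0.5,1,0],"dr":[0,0,8.3]},{"delta_pos":[0.5,1,0],"dr":[0,0,8.3]},{"delta_pos":[0.5,1,0],"dr":[0,0,8.3]}]' -1
python3 -m handwheel '[{"delta_pos":[0,1,0],"dr":[0,0,8.3]},{"delta_pos":[0,1,0],"dr":[0,0,8.3]},{"delta_pos":[0,1,0],"dr":[0,0,8.3]},{"delta_pos":[0,1,0],"dr":[0,0,8.3]},{"delta_pos":[0,1,0],"dr":[0,0,8.3]},{"delta_pos":[0,1,0],"dr":[0,0,0]},{"delta_pos":[0,1,0],"dr":[0,0,0]},{"delta_pos":[0,1,0],"dr":[0,0,0]},{"delta_pos":[0,0,0],"dr":[0,0,0]},{"delta_pos":[0,0,0],"dr":[0,0,0]}]'
cat > look.py <<'E'
from h import *
import sys
np.set_printoptions(precision=4,suppress=True)
Z=dict(lock_pin=.015,pin_rest=0,index_table=0,dial_opening=.05,knob_grip=.079,table_edge=.01,plate_axis=.029)
s=get_state(); print("tcp",np.array(s["eef_pos"]),np.degrees(s["ee_rot"]),"q",np.array(s["q"]))
cams=sys.argv[2].split(",")
for cam in cams:
    cal=calibration(cam); im=grab_frame(cam); cv2.imwrite(f"pics/{cam}_{sys.argv[1]}.png",im[:,:,::-1])
    for n in sys.argv[3].split(","):
        for m in mark_of(cam,n)[:1]: print(cam,n,np.round(m["location"],1),round(m["conf"],2),at_z(cam,m["location"],Z[n],cal))
E
python3 look.py a wrist,top,scene index_table,dial_opening,knob_grip,table_edge,plate_axis
```

```text
t: 2.8
eef_pos: [0.4566, -0.3003, 0.2458]
ee_rot: [-3.141, -0.0, -1.216]
force: [0.2, -0.4, 0.1]
width: 0.0878
gripper_force: 0.0
t: 3.8
eef_pos: [0.4562, -0.061, 0.2458]
ee_rot: [-3.141, -0.0, -0.496]
force: [-0.1, -0.4, 0.5]
width: 0.0878
gripper_force: 0.0
tcp [ 0.4562 -0.061   0.2458] [-179.9799   -0.0243  -28.4149] q [ 0.297  -0.0036 -0.439   0.0001 -1.1348  0.7779]
wrist index_table [240.9 181.3] 0.81 [ 0.4762 -0.0232 -0.    ]
wrist dial_opening [237.7 228.7] 0.68 [ 0.438 -0.003  0.05 ]
wrist knob_grip [236.4 200.1] 0.94 [ 0.4712 -0.0248  0.079 ]
wrist table_edge [238.4 116.2] 0.79 [ 0.5453 -0.06    0.01  ]
top table_edge [246.3 222.2] 0.22 [0.5052 0.3056 0.01  ]
scene index_table [378.7 189.2] 0.88 [ 0.4667 -0.0226  0.    ]
scene dial_opening [387.8 178.3] 0.79 [ 0.4355 -0.0054  0.05  ]
scene knob_grip [380.2 157. ] 0.79 [ 0.4791 -0.031   0.079 ]
scene table_edge [366.9 167.5] 0.68 [ 0.5431 -0.0744  0.01  ]
scene plate_axis [388.6 175.5] 0.34 [ 0.4617 -0.0499  0.029 ]
```

View pics/wrist_a.png

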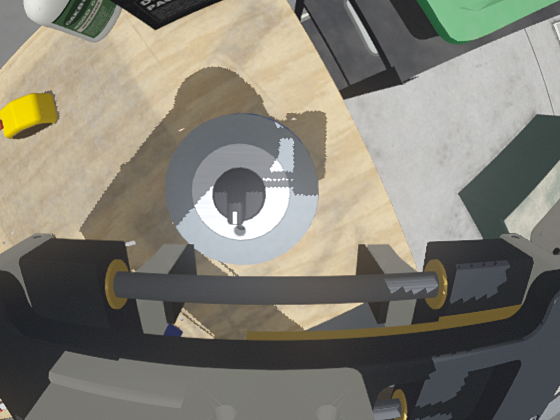

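```bash
python3 -m handwheel '[{"delta_pos":[0.1,1,0],"dr":[0,0,0]},{"delta_pos":[0.1,1,0],"dr":[0,0,0]},{"delta_pos":[0.1,1,0],"dr":[0,0,0]},{"delta_pos":[0.1,1,0],"dr":[0,0,0]},{"delta_pos":[0.1,1,0],"dr":[0,0,0]},{"delta_pos":[0.1,1,0],"dr":[0,0,0]},{"delta_pos":[0.1,1,0],"dr":[0,0,0]},{"delta_pos":[0.1,1,0],"dr":[0,0,0]},{"delta_pos":[0,1,0],"dr":[0,0,0]},{"delta_pos":[0,1,-1],"dr":[0,0,0]}]'
python3 -m handwheel '[{"delta_pos":[0,0.8,-0.6],"dr":[0,0,0]},{"delta_pos":[0,0,0],"dr":[0,0,0]},{"delta_pos":[0,0,0],"dr":[0,0,0]}]'
python3 look.py b wrist,scene,top lock_pin,pin_rest
python3 - <<'E'
from h import *
# red handle-top blob in wrist image
im=cv2.imread("pics/wrist_b.png"); h=cv2.cvtColor(im,cv2.COLOR_BGR2HSV)
m=(((h[...,0]<8)|(h[...,0]>172))&(h[...,1]>150)&(h[...,2]>70)).astype(np.uint8)
n,l,st,c=cv2.connectedComponentsWithStats(m)
for i in range(1,n):
    if st[i,4]>40: print(st[i],c[i])
E
```

```text
t: 5.7
eef_pos: [0.4821, 0.2413, 0.2188]
ee_rot: [-3.135, -0.003, -0.497]
force: [1.1, 0.5, -0.5]
width: 0.0874
gripper_force: 0.0
t: 6.0
eef_pos: [0.4799, 0.2626, 0.1971]
ee_rot: [3.14, 0.0, -0.497]
force: [0.3, -0.2, 0.3]
width: 0.0876
gripper_force: 0.0
tcp [0.4799 0.2626 0.1971] [179.9081   0.0075 -28.4535] q [ 0.859   0.188  -0.3402  0.0002 -1.0441  0.215 ]
wrist lock_pin [224. 195.] 0.74 [0.5031 0.3106 0.015 ]
wrist pin_rest [231.6 191.8] 0.64 [0.5002 0.3054 0.    ]
scene lock_pin [269.4 238.2] 0.53 [0.493 0.305 0.015]
scene pin_rest [263.6 242.9] 0.95 [0.5044 0.3112 0.    ]
[209 198  23  27 379] [219.47757256 212.4591029 ]
```

View pics/wrist_b.png

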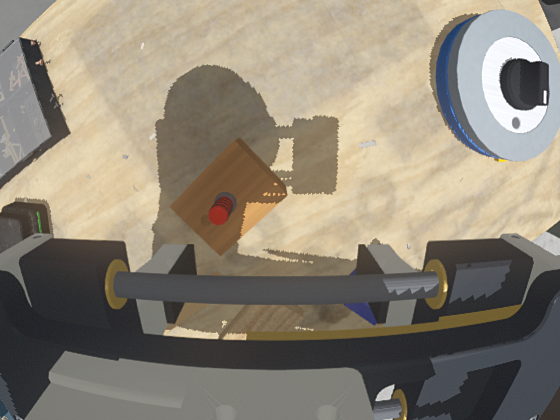

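```bash
python3 - <<'E'
from h import *
print(at_z("wrist",[218.5,214.5],.094),at_z("wrist",[220,211],.082))
E
```

```text
[0.50225141 0.30237524 0.094     ] [0.50214723 0.30337512 0.082     ]
```

```bash
python3 -m handwheel '[{"delta_pos":[0.37,0.67,0],"dr":[0,0,0]},{"delta_pos":[0.37,0.67,-0.5],"dr":[0,0,0]},{"delta_pos":[0,0,-0.7],"dr":[0,0,0]},{"delta_pos":[0,0,-0.7],"dr":[0,0,0]},{"delta_pos":[0,0,-0.7],"dr":[0,0,0]},{"delta_pos":[0,0,-0.7],"dr":[0,0,0]},{"delta_pos":[0,0,-0.5],"dr":[0,0,0]},{"delta_pos":[0,0,-0.2],"dr":[0,0,0]},{"delta_pos":[0,0,0],"dr":[0,0,0]},{"delta_pos":[0,0,0],"dr":[0,0,0]}]'
python3 -m handwheel '[{"delta_pos":[0,0,0],"dr":[0,0,0]},{"delta_pos":[0,0,0],"dr":[0,0,0]},{"delta_pos":[0,0,0],"dr":[0,0,0]},{"delta_pos":[0,0,0],"dr":[0,0,0]},{"delta_pos":[0,0,0],"dr":[0,0,0]},{"delta_pos":[0,0,0],"dr":[0,0,0]},{"delta_pos":[0,0,0],"dr":[0,0,0]}]' 1 30
```

```text
t: 7.45
eef_pos: [0.5028, 0.3029, 0.0783]
ee_rot: [-3.141, -0.0, -0.498]
force: [-0.4, -0.1, 0.0]
width: 0.088
gripper_force: 0.0
t: 8.15
eef_pos: [0.5024, 0.3026, 0.0776]
ee_rot: [3.142, -0.0, -0.498]
force: [0.6, -0.4, 1.0]
width: 0.037
gripper_force: 0.0
```

```bash
python3 -m handwheel '[{"delta_pos":[0,0,0],"dr":[0,0,0]},{"delta_pos":[0,0,0],"dr":[0,0,0]},{"delta_pos":[0,0,0],"dr":[0,0,0]},{"delta_pos":[0,0,0],"dr":[0,0,0]},{"delta_pos":[0,0,0],"dr":[0,0,0]}]'
python3 -m handwheel '[{"delta_pos":[0,0,0.5],"dr":[0,0,0]},{"delta_pos":[0,0,0.8],"dr":[0,0,0]},{"delta_pos":[0,0,0.8],"dr":[0,0,0]},{"delta_pos":[0,0,0.6],"dr":[0,0,0]},{"delta_pos":[0,0,0.4],"dr":[0,0,0]},{"delta_pos":[-0.5,-1,0],"dr":[0,0,0]},{"delta_pos":[-0.5,-1,0],"dr":[0,0,0]},{"delta_pos":[-0.5,-1,0],"dr":[0,0,0]},{"delta_pos":[-0.5,-1,0],"dr":[0,0,0]},{"delta_pos":[0,-1,0],"dr":[0,0,0]}]'
python3 -m handwheel '[{"delta_pos":[0,-1,0],"dr":[0,0,0]},{"delta_pos":[0,-1,0],"dr":[0,0,0]},{"delta_pos":[0,-1,0],"dr":[0,0,0]},{"delta_pos":[0,-0.5,0],"dr":[0,0,0]},{"delta_pos":[0,0,0],"dr":[0,0,0]},{"delta_pos":[0,0,0],"dr":[0,0,0]}]'
python3 look.py c wrist,scene,top dial_opening,knob_grip,lock_pin,table_edge
```

```text
t: 8.65
eef_pos: [0.5023, 0.3026, 0.0776]
ee_rot: [3.142, -0.0, -0.498]
force: [0.2, 0.6, -0.4]
width: 0.0152
gripper_force: 30.0
t: 9.65
eef_pos: [0.4404, 0.1511, 0.1703]
ee_rot: [3.141, 0.001, -0.497]
force: [0.4, 0.5, -0.1]
width: 0.0152
gripper_force: 30.0
t: 10.25
eef_pos: [0.4423, 0.0475, 0.1705]
ee_rot: [-3.142, 0.0, -0.499]
force: [0.7, -0.0, -1.1]
width: 0.0156
gripper_force: 30.0
tcp [0.4423 0.0475 0.1705] [-179.9986    0.0085  -28.5925] q [ 0.5526  0.0413 -0.5814 -0.0002 -0.9482  0.5192]
wrist dial_opening [335.5 187.8] 0.62 [ 0.4347 -0.004   0.05  ]
wrist knob_grip [345.8 138.2] 0.9 [ 0.4718 -0.0252  0.079 ]
wrist lock_pin [273.8 236.2] 0.8 [0.4107 0.0675 0.015 ]
scene dial_opening [387.7 178.1] 0.55 [ 0.4362 -0.006   0.05  ]
scene knob_grip [379.1 157.3] 0.79 [ 0.48  -0.028  0.079]
scene lock_pin [377.  162.8] 0.69 [ 0.535  -0.1056  0.015 ]
scene table_edge [366.3 165.7] 0.82 [ 0.5501 -0.0811  0.01  ]
top dial_opening [247.7 222.8] 0.38 [0.4995 0.2991 0.05  ]
top knob_grip [299.3 142.5] 0.37 [0.6783 0.1877 0.079 ]
top lock_pin [160.7 230.2] 0.4 [0.4819 0.5032 0.015 ]
```

View pics/wrist_c.png

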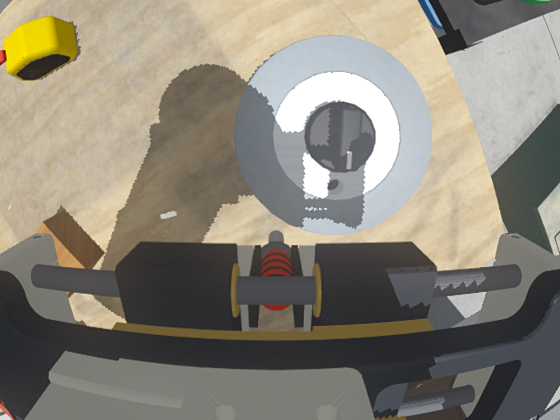

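```bash
python3 -m handwheel '[{"delta_pos":[-0.1,-0.8,0],"dr":[0,0,0]},{"delta_pos":[-0.1,-0.93,0],"dr":[0,0,0]},{"delta_pos":[0,0,-0.5],"dr":[0,0,0]},{"delta_pos":[0,0,-0.5],"dr":[0,0,0]},{"delta_pos":[0,0,-0.4],"dr":[0,0,0]},{"delta_pos":[0,0,-0.2],"dr":[0,0,0]},{"delta_pos":[0,0,0],"dr":[0,0,0]},{"delta_pos":[0,0,0],"dr":[0,0,0]},{"delta_pos":[0,0,0],"dr":[0,0,0]}]'
python3 look.py d wrist dial_opening,knob_grip,lock_pin
python3 - <<'E'
import cv2
im=cv2.imread("pics/wrist_d.png"); cv2.imwrite("pics/d2.png",cv2.resize(im[130:280,180:380],None,fx=4,fy=4,interpolation=2))
E
```

```text
t: 11.9
eef_pos: [0.4368, -0.004, 0.1231]
ee_rot: [-3.141, -0.001, -0.498]
force: [-0.5, -0.4, -0.2]
width: 0.0156
gripper_force: 30.0
tcp [ 0.4368 -0.004   0.1231] [-179.9554   -0.0407  -28.5112] q [ 0.4455  0.0878 -0.662   0.0002 -0.82    0.6276]
wrist knob_grip [281.7 176.1] 0.8 [ 0.4713 -0.0261  0.079 ]
wrist lock_pin [274.8 237.6] 0.73 [0.4193 0.0071 0.015 ]
```

View pics/d2.png

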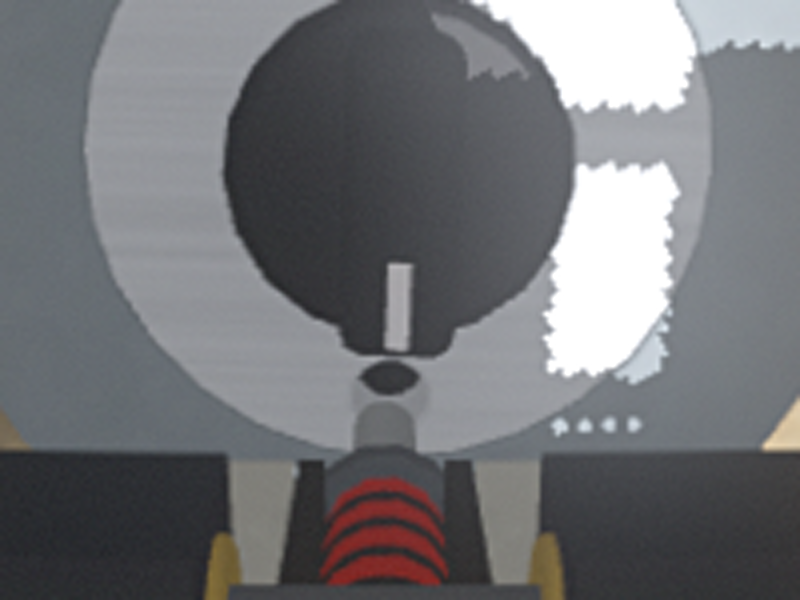

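```bash
python3 - <<'E'
from h import *
np.set_printoptions(precision=4,suppress=True)
c=calibration("wrist");E=np.array(c["extrinsics"])
def pj(p):
    q=E[:3,:3]@p+E[:3,3]; n=np.hypot(q[0],q[1]); r=np.arctan2(n,q[2]); return np.array([c["cx"]+c["fx"]*r*q[0]/n,c["cy"]+c["fy"]*r*q[1]/n])
cr=lambda p:(pj(np.array(p))-[180,130])*4
s=get_state(); t=np.array(s["eef_pos"]); print(t)
print("hole",at_z("wrist",[277.75,229.25],.05))
th=np.linspace(0,2*np.pi,40)
def circ(x,y,z,r):
    P=np.array([cr([x+r*np.cos(a),y+r*np.sin(a),z]) for a in th]); return P.min(0),P.max(0)
tip=t[2]-.0626
for z,r in((0,.0028),(.004,.005),(.036,.0105)): print("pin",z,circ(t[0],t[1],tip+z,r))
for h in((.436,-.0045),(.435,-.004),(.4345,-.0045)): print("hole",h,circ(*h,.05,.0065))
for ax in((.4715,-.0255),(.4725,-.0245)): print("silver/hub",ax,circ(*ax,.065,.028))
E
```

```text
[ 0.4366 -0.0041  0.1229]
hole [ 0.435  -0.0043  0.05  ]
pin 0 (array([369.2763, 394.2934]), array([403.1818, 426.1658]))
pin 0.004 (array([355.4662, 389.5122]), array([417.0834, 447.3022]))
pin 0.036 (array([311.2993, 427.3504]), array([462.0011, 565.129 ]))
hole (0.436, -0.0045) (array([352.0046, 355.7738]), array([427.2088, 426.8684]))
hole (0.435, -0.004) (array([352.2794, 361.9948]), array([427.368 , 432.8585]))
hole (0.4345, -0.0045) (array([356.2066, 363.1062]), array([431.2728, 433.9281]))
silver/hub (0.4715, -0.0255) (array([218.723 , -13.8839]), array([580.6831, 343.2704]))
silver/hub (0.4725, -0.0245) (array([209.9415, -16.5288]), array([572.1106, 340.8541]))
```

```bash
python3 - <<'E'
import cv2,numpy as np
im=cv2.imread("pics/wrist_d.png")[210:270,240:315]; im=(255*(im/255.)**0.5).astype('uint8')
cv2.imwrite("pics/d3.png",cv2.resize(im,None,fx=10,fy=10,interpolation=0))
E
```

```text
(no output)
```

View pics/d3.png

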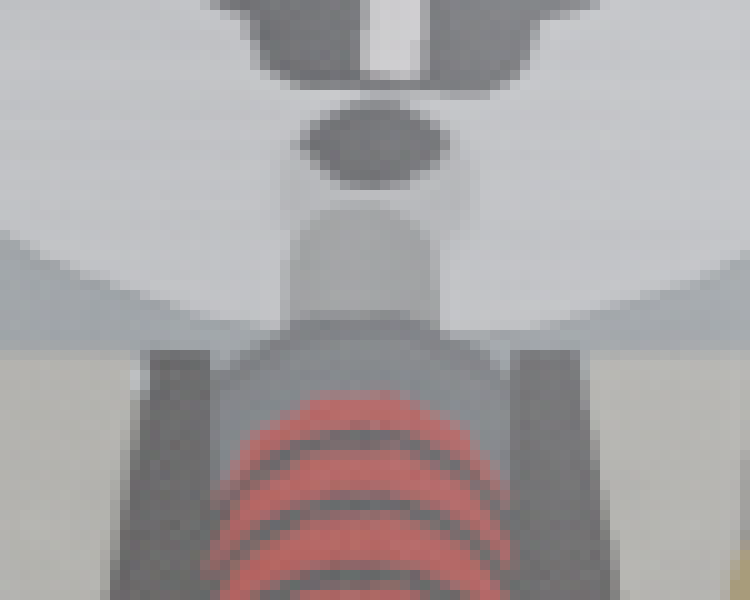

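```bash
python3 -m handwheel '[{"delta_pos":[0.015,-0.02,-0.1],"dr":[0,0,0]},{"delta_pos":[0,0,-0.1],"dr":[0,0,0]},{"delta_pos":[0,0,-0.1],"dr":[0,0,0]},{"delta_pos":[0,0,-0.1],"dr":[0,0,0]},{"delta_pos":[0,0,-0.1],"dr":[0,0,0]},{"delta_pos":[0,0,0],"dr":[0,0,0]}]'
```

```text
t: 12.7
eef_pos: [0.4365, -0.005, 0.107]
ee_rot: [3.141, 0.001, -0.498]
force: [-0.2, -0.3, 0.1]
width: 0.0155
gripper_force: 30.0
```

```bash
python3 -m handwheel '[{"delta_pos":[0,0,-0.1],"dr":[0,0,0]},{"delta_pos":[0,0,-0.1],"dr":[0,0,0]},{"delta_pos":[0,0,-0.1],"dr":[0,0,0]},{"delta_pos":[0,0,-0.1],"dr":[0,0,0]},{"delta_pos":[0,0,0],"dr":[0,0,0]},{"delta_pos":[0,0,0],"dr":[0,0,0]}]'
python3 - <<'E'
from h import *
s=get_state(); print(s["force"],s["moment"])
E
```

```text
t: 13.3
eef_pos: [0.4368, -0.0049, 0.0955]
ee_rot: [3.141, 0.0, -0.498]
force: [-0.0, -0.3, -0.8]
width: 0.0151
gripper_force: 30.0
[-0.02586554 -0.32787523 -0.81608711] [-0.07624599  0.087781   -0.02649827]
```

```bash
python3 -m handwheel '[{"delta_pos":[0,0,0],"dr":[0,0,0]},{"delta_pos":[0,0,0],"dr":[0,0,0]},{"delta_pos":[0,0,0],"dr":[0,0,0]},{"delta_pos":[0,0,0],"dr":[0,0,0]},{"delta_pos":[0,0,0],"dr":[0,0,0]},{"delta_pos":[0,0,0],"dr":[0,0,0]},{"delta_pos":[0,0,0],"dr":[0,0,0]},{"delta_pos":[0,0,0.3],"dr":[0,0,0]},{"delta_pos":[0,0,0.8],"dr":[0,0,0]},{"delta_pos":[0,0,0.8],"dr":[0,0,0]}]' 0
python3 -m handwheel '[{"delta_pos":[0,0,0.8],"dr":[0,0,0]},{"delta_pos":[0,0,0.4],"dr":[0,0,0]},{"delta_pos":[0,0,0],"dr":[0,0,0]},{"delta_pos":[0,0,0],"dr":[0,0,0]}]'
python3 look.py e wrist,scene dial_opening,knob_grip,lock_pin,table_edge,index_table
```

```text
t: 14.3
eef_pos: [0.4365, -0.005, 0.1536]
ee_rot: [3.141, 0.001, -0.498]
force: [0.7, -0.5, -0.2]
width: 0.0437
gripper_force: 0.0
t: 14.7
eef_pos: [0.4366, -0.0048, 0.1887]
ee_rot: [-3.141, -0.0, -0.498]
force: [0.4, 0.2, -0.4]
width: 0.044
gripper_force: 0.0
tcp [ 0.4366 -0.0048  0.1887] [-179.9601   -0.0124  -28.5335] q [ 0.4435  0.0056 -0.5706 -0.0003 -0.9939  0.6295]
wrist dial_opening [275.4 205.6] 0.77 [ 0.4353 -0.003   0.05  ]
wrist knob_grip [280.5 158.3] 0.57 [ 0.4733 -0.0283  0.079 ]
wrist lock_pin [274.1 199.1] 0.58 [ 0.4335 -0.0005  0.015 ]
wrist index_table [273.2 153.5] 0.79 [ 0.4724 -0.0206  0.    ]
scene dial_opening [391.  177.4] 0.65 [ 0.4328 -0.014   0.05  ]
scene knob_grip [380.3 156.9] 0.9 [ 0.4793 -0.0316  0.079 ]
scene lock_pin [389.6 187.8] 0.51 [ 0.439  -0.0248  0.015 ]
scene table_edge [364.1 169.5] 0.95 [ 0.5415 -0.0608  0.01  ]
scene index_table [378.6 186. ] 0.61 [ 0.4759 -0.0347  0.    ]
```

View pics/wrist_e.png

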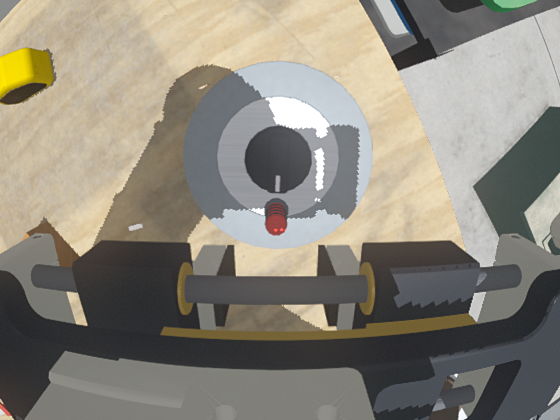

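```bash
python3 - <<'E'
from h import *
print(at_z("wrist",[278.5,158.5],.065),at_z("wrist",[277.7,154.5],.0515),at_z("wrist",[278.5,156.5],.0575))
E
```

```text
[ 0.47244574 -0.02626522  0.065     ] [ 0.47433058 -0.02664065  0.0515    ] [ 0.47311234 -0.02669735  0.0575    ]
```

```bash
python3 -m handwheel '[{"delta_pos":[0.6,-0.34,0],"dr":[0,0,0]},{"delta_pos":[0.6,-0.34,0],"dr":[0,0,0]},{"delta_pos":[0,0,-0.5],"dr":[0,0,0]},{"delta_pos":[0,0,-0.7],"dr":[0,0,0]},{"delta_pos":[0,0,-0.7],"dr":[0,0,0]},{"delta_pos":[0,0,-0.7],"dr":[0,0,0]},{"delta_pos":[0,0,-0.4],"dr":[0,0,0]},{"delta_pos":[0,0,-0.25],"dr":[0,0,0]},{"delta_pos":[0,0,0],"dr":[0,0,0]},{"delta_pos":[0,0,0],"dr":[0,0,0]}]'
python3 -m handwheel '[{"delta_pos":[0,0,0],"dr":[0,0,0]},{"delta_pos":[0,0,0],"dr":[0,0,0]},{"delta_pos":[0,0,0],"dr":[0,0,0]},{"delta_pos":[0,0,0],"dr":[0,0,0]},{"delta_pos":[0,0,0],"dr":[0,0,0]},{"delta_pos":[0,0,0],"dr":[0,0,0]}]' 1 40
```

```text
t: 16.3
eef_pos: [0.4732, -0.0252, 0.0915]
ee_rot: [-3.141, -0.0, -0.498]
force: [0.0, 0.5, 0.7]
width: 0.0435
gripper_force: 0.0
t: 16.9
eef_pos: [0.4727, -0.0255, 0.0913]
ee_rot: [3.141, -0.0, -0.498]
force: [-2.4, -2.3, 4.4]
width: 0.0156
gripper_force: 39.8
```

Knob gripped; now press down in small steps.

```bash
python3 -m handwheel '[{"delta_pos":[0,0,-0.1],"dr":[0,0,0]},{"delta_pos":[0,0,-0.1],"dr":[0,0,0]},{"delta_pos":[0,0,0],"dr":[0,0,0]}]'
python3 -m handwheel '[{"delta_pos":[0,0,-0.05],"dr":[0,0,0]},{"delta_pos":[0,0,0],"dr":[0,0,0]}]'
```

```text
t: 17.2
eef_pos: [0.4739, -0.0261, 0.0891]
ee_rot: [3.141, -0.003, -0.496]
force: [-13.5, -5.3, 47.4]
width: 0.0158
gripper_force: 40.0
t: 17.4
eef_pos: [0.4743, -0.0263, 0.0883]
ee_rot: [-3.142, -0.004, -0.496]
force: [-14.9, -6.5, 54.8]
width: 0.0158
gripper_force: 40.0
```

```bash
python3 -m handwheel '[{"delta_pos":[0,0,0.1],"dr":[0,0,0]},{"delta_pos":[0,0,0.02],"dr":[0,0,0]},{"delta_pos":[0,0,0],"dr":[0,0,0]}]'
python3 look.py f wrist,scene dial_opening,knob_grip,lock_pin,table_edge,index_table
```

```text
t: 17.7
eef_pos: [0.4737, -0.0255, 0.0885]
ee_rot: [-3.141, -0.002, -0.497]
force: [-3.4, -2.5, 18.7]
width: 0.0156
gripper_force: 39.9
tcp [ 0.4737 -0.0255  0.0885] [-179.9743   -0.1117  -28.4526] q [ 0.3634  0.1991 -0.6279  0.0018 -0.7421  0.7095]
wrist knob_grip [276.  274.8] 0.56 [ 0.4704 -0.0233  0.079 ]
wrist table_edge [271.2 114.4] 0.94 [ 0.5429 -0.059   0.01  ]
wrist index_table [275.3 225.4] 0.96 [ 0.471 -0.023  0.   ]
scene dial_opening [391.2 175.3] 0.74 [ 0.4381 -0.0224  0.05  ]
scene knob_grip [379.9 155.6] 0.77 [ 0.4839 -0.0364  0.079 ]
scene lock_pin [390.6 187.1] 0.55 [ 0.4392 -0.0291  0.015 ]
scene table_edge [365.1 167.9] 0.81 [ 0.545  -0.0694  0.01  ]
scene index_table [378.3 187.7] 0.67 [ 0.4716 -0.0276  0.    ]
```

```bash
python3 -m handwheel '[{"delta_pos":[0,0,0],"dr":[0,0,-2]},{"delta_pos":[0,0,0],"dr":[0,0,-2]},{"delta_pos":[0,0,0],"dr":[0,0,-2]},{"delta_pos":[0,0,0],"dr":[0,0,-2]},{"delta_pos":[0,0,0],"dr":[0,0,-2]},{"delta_pos":[0,0,0],"dr":[0,0,-2]},{"delta_pos":[0,0,0],"dr":[0,0,0]}]'
python3 look.py g wrist,scene table_edge,index_table,lock_pin,dial_opening
python3 -c "
from h import *
s=get_state();print(s['force'],s['moment'])
a=cv2.imread('pics/wrist_g.png');b=cv2.imread('pics/scene_g.png')[130:220,310:450]
cv2.imwrite('pics/g2.png',np.hstack([cv2.resize(a,(480,360)),cv2.resize(b,(320,206)).__class__((360,320,3),np.uint8)*0+np.vstack([cv2.resize(b,(320,206)),np.zeros((154,320,3),np.uint8)])]))"
```

```text
t: 19.0
eef_pos: [0.4735, -0.0258, 0.0885]
ee_rot: [3.141, -0.002, -0.706]
force: [-4.6, -7.2, 19.2]
width: 0.0156
gripper_force: 40.0
tcp [ 0.4735 -0.0258  0.0885] [179.9839  -0.102  -40.4694] q [ 0.3633  0.1992 -0.6281  0.0025 -0.7429  0.4993]
wrist dial_opening [275.8 309.8] 0.75 [0.4398 0.0034 0.05  ]
scene table_edge [363.8 171.6] 0.57 [ 0.5352 -0.0515  0.01  ]
scene index_table [375.2 190. ] 0.98 [ 0.4704 -0.0137  0.    ]
scene lock_pin [386.7 187.7] 0.71 [ 0.4441 -0.0203  0.015 ]
scene dial_opening [384.5 177.9] 0.81 [ 0.4418 -0.0016  0.05  ]
[-4.31372296 -5.39499915 19.45513485] [-2.18267651  1.59241801  0.26323428]
```

View pics/g2.png

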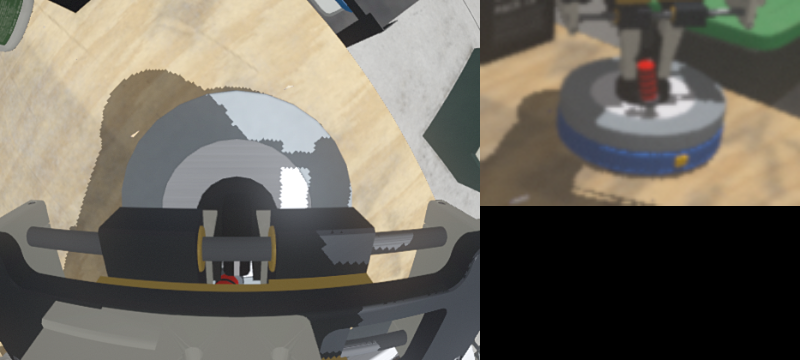

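```bash
cat > tr.py <<'E'
from h import *
import sys
def tr(im):
    c=im[130:215,320:450]; h=cv2.cvtColor(c,cv2.COLOR_BGR2HSV); H,S,V=cv2.split(h)
    o=[]
    for m in(((H<8)|(H>172))&(S>140)&(V>70),(H>15)&(H<32)&(S>150)&(V>90)&(np.arange(85)[:,None]>55)):
        y,x=np.nonzero(m); o.append((len(x),)+((round(x.mean()+320,1),round(y.mean()+130,1),y.min()+130,y.max()+130) if len(x) else ()))
    return o
for n in sys.argv[1:]:
    if n[0]=="+":
        n=n[1:]; cv2.imwrite(f"pics/scene_{n}.png",grab_frame("scene")[:,:,::-1])
        s=get_state(); print("F",np.round(s["force"],1),"M",np.round(s["moment"],2),"yaw",round(np.degrees(s["ee_rot"][2]),1),"z",round(s["eef_pos"][2],4))
    print(n,tr(cv2.imread(f"pics/scene_{n}.png")))
E
python3 tr.py e f g
python3 -m handwheel '[{"delta_pos":[0,0,0],"dr":[0,0,-2]},{"delta_pos":[0,0,0],"dr":[0,0,-2]},{"delta_pos":[0,0,0],"dr":[0,0,-2]},{"delta_pos":[0,0,0],"dr":[0,0,-2]}]'; python3 tr.py +h
```

```text
e [(46, np.float64(390.6), np.float64(162.3), np.int64(156), np.int64(171)), (15, np.float64(397.4), np.float64(199.4), np.int64(198), np.int64(201))]
f [(54, np.float64(390.7), np.float64(160.8), np.int64(155), np.int64(171)), (13, np.float64(397.5), np.float64(199.6), np.int64(198), np.int64(201))]
g [(60, np.float64(382.8), np.float64(162.2), np.int64(156), np.int64(172)), (13, np.float64(397.5), np.float64(199.6), np.int64(198), np.int64(201))]
t: 19.9
eef_pos: [0.4732, -0.026, 0.0885]
ee_rot: [3.141, -0.002, -0.846]
force: [-4.6, -6.1, 19.3]
width: 0.0162
gripper_force: 40.1
F [-5.3 -6.4 19.6] M [-2.49  1.78  0.37] yaw -48.6 z 0.0885
h [(63, np.float64(380.4), np.float64(162.2), np.int64(155), np.int64(172)), (13, np.float64(397.5), np.float64(199.6), np.int64(198), np.int64(201))]
```

```bash
python3 -m handwheel '[{"delta_pos":[0,0,0],"dr":[0,0,-1.5]},{"delta_pos":[0,0,0],"dr":[0,0,-1.5]}]' | grep force; python3 tr.py +i
python3 -m handwheel '[{"delta_pos":[0,0,0],"dr":[0,0,-1.5]},{"delta_pos":[0,0,0],"dr":[0,0,-1.5]}]' | grep force; python3 tr.py +j
python3 -m handwheel '[{"delta_pos":[0,0,0],"dr":[0,0,-1.5]},{"delta_pos":[0,0,0],"dr":[0,0,-1.5]}]' | grep force; python3 tr.py +k
```

```text
force: [-5.6, -7.3, 19.9]
gripper_force: 40.1
F [-4.2 -6.1 19.9] M [-2.62  1.83  0.46] yaw -51.6 z 0.0885
i [(66, np.float64(379.3), np.float64(162.3), np.int64(155), np.int64(172)), (13, np.float64(397.5), np.float64(199.6), np.int64(198), np.int64(201))]
force: [-5.8, -6.8, 19.8]
gripper_force: 40.1
F [-6.3 -7.5 20.9] M [-2.71  1.98  0.43] yaw -54.6 z 0.0885
j [(67, np.float64(378.2), np.float64(162.2), np.int64(155), np.int64(172)), (13, np.float64(397.5), np.float64(199.6), np.int64(198), np.int64(201))]
force: [-5.0, -6.8, 20.5]
gripper_force: 40.1
F [-6.  -8.  21.2] M [-2.86  2.08  0.41] yaw -57.6 z 0.0885
k [(72, np.float64(377.2), np.float64(162.8), np.int64(155), np.int64(172)), (13, np.float64(397.5), np.float64(199.6), np.int64(198), np.int64(201))]
```

```bash
python3 -m handwheel '[{"delta_pos":[0,0,0],"dr":[0,0,-1.5]},{"delta_pos":[0,0,0],"dr":[0,0,-1.5]}]' | grep eef; python3 tr.py +l
python3 -m handwheel '[{"delta_pos":[0,0,0],"dr":[0,0,-1.5]},{"delta_pos":[0,0,0],"dr":[0,0,-1.5]}]' | grep eef; python3 tr.py +m
```

```text
eef_pos: [0.4729, -0.0263, 0.0885]
F [-6.6 -7.6 21.3] M [-2.85  2.23  0.43] yaw -60.6 z 0.0885
l [(77, np.float64(376.5), np.float64(162.1), np.int64(155), np.int64(171)), (13, np.float64(397.5), np.float64(199.6), np.int64(198), np.int64(201))]
eef_pos: [0.4727, -0.0264, 0.0885]
F [-6.5 -7.9 22.2] M [-2.89  2.34  0.38] yaw -63.6 z 0.0885
m [(79, np.float64(375.7), np.float64(162.2), np.int64(155), np.int64(171)), (13, np.float64(397.5), np.float64(199.6), np.int64(198), np.int64(201))]
```

```bash
python3 -m handwheel '[{"delta_pos":[0,0,0],"dr":[0,0,-1.5]},{"delta_pos":[0,0,0],"dr":[0,0,-1.5]}]' | grep eef; python3 tr.py +n
```

```text
eef_pos: [0.4726, -0.0264, 0.0885]
F [-7.3 -8.6 22.5] M [-2.97  2.49  0.41] yaw -66.6 z 0.0885
n [(83, np.float64(375.2), np.float64(163.4), np.int64(156), np.int64(172)), (13, np.float64(397.5), np.float64(199.6), np.int64(198), np.int64(201))]
```

```bash
python3 -m handwheel '[{"delta_pos":[0,0,0.01],"dr":[0,0,-1.5]},{"delta_pos":[0,0,0],"dr":[0,0,-1.5]}]' | grep eef; python3 tr.py +o
```

```text
eef_pos: [0.4725, -0.0264, 0.0885]
F [-4.9 -7.3 19.9] M [-3.04  1.99  0.42] yaw -69.6 z 0.0885
o [(68, np.float64(377.1), np.float64(166.8), np.int64(160), np.int64(177)), (13, np.float64(397.5), np.float64(199.6), np.int64(198), np.int64(201))]
```

```bash
python3 -m handwheel '[{"delta_pos":[0,0,0],"dr":[0,0,-1.5]},{"delta_pos":[0,0,0],"dr":[0,0,-1.5]}]' | grep eef; python3 tr.py +p
```

```text
eef_pos: [0.4724, -0.0265, 0.0885]
F [-5.3 -7.8 18.8] M [-3.14  2.22  0.39] yaw -72.6 z 0.0885
p [(66, np.float64(375.6), np.float64(166.2), np.int64(160), np.int64(176)), (13, np.float64(397.5), np.float64(199.6), np.int64(198), np.int64(201))]
```

```bash
python3 -c "
from h import *
print(proj('scene',np.array([.445,.01,.108])),proj('scene',np.array([.445,.01,.093])))
f=lambda n:cv2.resize(cv2.imread(f'pics/scene_{n}.png')[140:210,340:420],(400,350),interpolation=2)
cv2.imwrite('pics/p2.png',np.hstack([f('n'),f('p')]))"
```

```text
[383.2295144  156.25558953] [382.44938337 162.34224705]
```

View pics/p2.png

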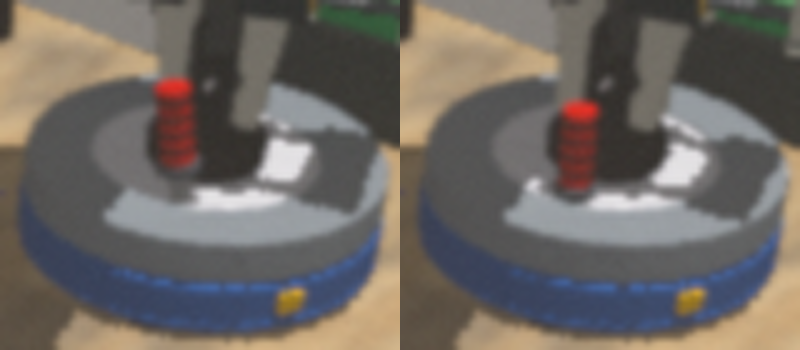

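```bash
python3 -m handwheel '[{"delta_pos":[0,0,0],"dr":[0,0,-1]},{"delta_pos":[0,0,0],"dr":[0,0,0]}]' | grep eef; python3 tr.py +q; python3 -c "
from h import *
im=grab_frame('scene')
f=lambda n:cv2.resize(cv2.imread(f'pics/scene_{n}.png')[150:190,360:400],(400,400),interpolation=2)
cv2.imwrite('pics/q2.png',np.hstack([f('o'),f('q')]))"
```

```text
eef_pos: [0.4724, -0.0265, 0.0885]
F [-5.3 -7.7 19.2] M [-3.06  2.22  0.34] yaw -73.4 z 0.0885
q [(76, np.float64(374.8), np.float64(167.0), np.int64(160), np.int64(176)), (13, np.float64(397.5), np.float64(199.6), np.int64(198), np.int64(201))]
```

View pics/q2.png

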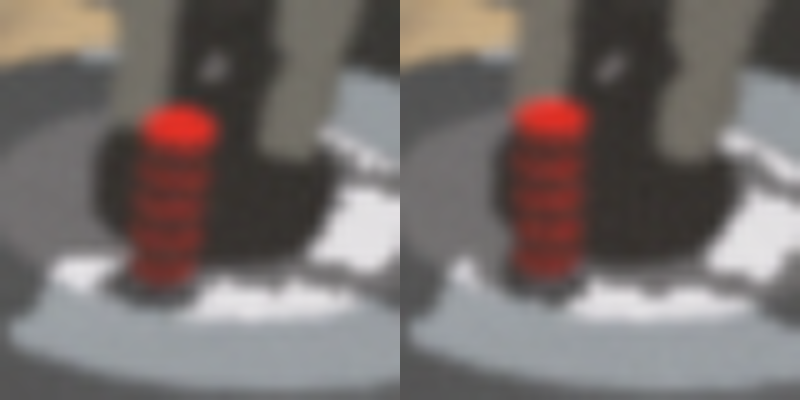

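```bash
python3 -c "
from h import *
a=np.array([.4718,-.0248])
for d,lab in((-66.6,'n'),(-69.6,'o'),(-73.4,'q')):
  t=np.radians(d);p=a-.042*np.array([np.cos(t),np.sin(t)])
  print(lab,[proj('scene',np.array([*p,z])).round(1).tolist() for z in(.108,.093)])"
```

```text
n [[378.4, 155.3], [377.7, 161.4]]
o [[377.4, 155.1], [376.7, 161.2]]
q [[376.2, 154.9], [375.5, 160.9]]
```

```bash
python3 -m handwheel '[{"delta_pos":[0,0,0.06],"dr":[0,0,0.7]},{"delta_pos":[0,0,0],"dr":[0,0,0]}]' | grep -i force
python3 -m handwheel '[{"delta_pos":[0,0,0],"dr":[0,0,0]},{"delta_pos":[0,0,0],"dr":[0,0,0]},{"delta_pos":[0,0,0],"dr":[0,0,0]},{"delta_pos":[0,0,0],"dr":[0,0,0]},{"delta_pos":[0,0,0],"dr":[0,0,0]},{"delta_pos":[0,0,0.3],"dr":[0,0,0]},{"delta_pos":[0,0,0.8],"dr":[0,0,0]},{"delta_pos":[0,0,0.8],"dr":[0,0,0]},{"delta_pos":[0.2,-0.5,0.8],"dr":[0,0,0]},{"delta_pos":[0.2,-0.5,0.6],"dr":[0,0,0]}]' 0
python3 -m handwheel '[{"delta_pos":[0,0,0],"dr":[0,0,0]},{"delta_pos":[0,0,0],"dr":[0,0,0]}]'
python3 tr.py +r; python3 look.py r wrist,scene lock_pin,dial_opening,table_edge,index_table,knob_grip
python3 -c "
from h import *
a=cv2.imread('pics/wrist_r.png')[150:300,190:370];b=cv2.imread('pics/scene_r.png')[145:205,340:410]
cv2.imwrite('pics/r2.png',np.hstack([cv2.resize(a,(420,350),interpolation=2),cv2.resize(b,(380,350),interpolation=2)]))"
```

```text
force: [-2.3, -0.3, 1.6]
gripper_force: 39.9
t: 23.45
eef_pos: [0.4854, -0.0553, 0.1908]
ee_rot: [-3.139, -0.0, -1.27]
force: [0.4, 0.3, -0.4]
width: 0.0437
gripper_force: 0.0
t: 23.65
eef_pos: [0.4848, -0.0554, 0.1888]
ee_rot: [-3.14, 0.0, -1.272]
force: [-1.2, 0.5, 0.2]
width: 0.0437
gripper_force: 0.0
F [-1.  -0.4 -0.7] M [-0.02  0.12  0.04] yaw -72.9 z 0.1881
r [(63, np.float64(375.0), np.float64(166.4), np.int64(160), np.int64(176)), (11, np.float64(397.4), np.float64(199.9), np.int64(199), np.int64(201))]
tcp [ 0.4843 -0.0552  0.1881] [179.9894   0.0218 -72.8675] q [ 0.2905  0.0968 -0.4737 -0.0005 -1.0005  0.0087]
wrist dial_opening [280.8 280.7] 0.77 [0.4571 0.017  0.05  ]
wrist table_edge [218.7 172.7] 0.91 [ 0.5449 -0.0586  0.01  ]
wrist index_table [277.  224.6] 0.66 [ 0.4724 -0.0206 -0.    ]
wrist knob_grip [277.7 253.8] 0.59 [ 0.4723 -0.0214  0.079 ]
scene lock_pin [375.4 193.3] 0.67 [0.4476 0.0187 0.015 ]
scene dial_opening [378.  177.7] 0.87 [0.4527 0.0081 0.05  ]
scene table_edge [363.  169.1] 0.67 [ 0.5448 -0.0605  0.01  ]
scene index_table [377.6 189.4] 0.55 [ 0.468 -0.02   0.   ]
scene knob_grip [379.2 159.4] 0.77 [ 0.4735 -0.0195  0.079 ]
```

View pics/r2.png

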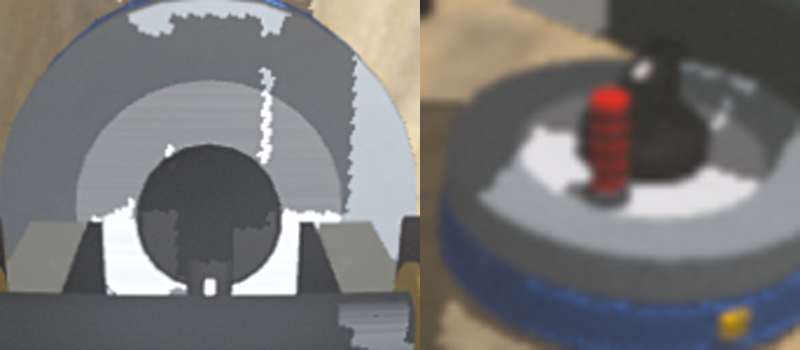

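```bash
python3 -m handwheel '[{"delta_pos":[-0.28,0.8,0],"dr":[0,0,0]},{"delta_pos":[-0.28,0.8,0],"dr":[0,0,0]},{"delta_pos":[-0.28,0.76,0],"dr":[0,0,0]},{"delta_pos":[0,0,-0.5],"dr":[0,0,0]},{"delta_pos":[0,0,-0.6],"dr":[0,0,0]},{"delta_pos":[0,0,-0.6],"dr":[0,0,0]},{"delta_pos":[0,0,-0.3],"dr":[0,0,0]},{"delta_pos":[0,0,0],"dr":[0,0,0]},{"delta_pos":[0,0,0],"dr":[0,0,0]}]' 1 20
python3 -m handwheel '[{"delta_pos":[0,0,-0.15],"dr":[0,0,0]},{"delta_pos":[0,0,-0.1],"dr":[0,0,0]},{"delta_pos":[0,0,0],"dr":[0,0,0]}]'
```

```text
t: 25.2
eef_pos: [0.46, 0.0156, 0.1287]
ee_rot: [-3.141, -0.0, -1.271]
force: [-0.0, 0.4, 0.4]
width: 0.0004
gripper_force: 0.0
t: 25.5
eef_pos: [0.4595, 0.0155, 0.1206]
ee_rot: [3.141, 0.0, -1.271]
force: [0.2, 0.1, 0.3]
width: 0.0006
gripper_force: 0.0
```

```bash
python3 -m handwheel '[{"delta_pos":[0,0,-0.1],"dr":[0,0,0]},{"delta_pos":[0,0,-0.07],"dr":[0,0,0]},{"delta_pos":[0,0,0],"dr":[0,0,0]}]'|egrep 'eef|^force'
python3 -m handwheel '[{"delta_pos":[0,0,-0.04],"dr":[0,0,0]},{"delta_pos":[0,0,0],"dr":[0,0,0]}]'|egrep 'eef|^force'
python3 -m handwheel '[{"delta_pos":[0,0,-0.04],"dr":[0,0,0]},{"delta_pos":[0,0,0],"dr":[0,0,0]}]'|egrep 'eef|^force'
```

```text
eef_pos: [0.4594, 0.0155, 0.1154]
force: [-0.2, -1.0, -0.3]
eef_pos: [0.4596, 0.0155, 0.1144]
force: [0.8, -0.4, -0.3]
eef_pos: [0.4597, 0.0155, 0.1134]
force: [-0.1, 0.7, 1.3]
```

```bash
python3 -m handwheel '[{"delta_pos":[0,0,-0.04],"dr":[0,0,0]},{"delta_pos":[0,0,0],"dr":[0,0,0]}]'|egrep 'eef|^force'
python3 -m handwheel '[{"delta_pos":[0,0,-0.03],"dr":[0,0,0]},{"delta_pos":[0,0,0],"dr":[0,0,0]}]'|egrep 'eef|^force'
```

```text
eef_pos: [0.4602, 0.0156, 0.113]
force: [-2.5, -0.9, 10.3]
eef_pos: [0.4606, 0.0156, 0.1128]
force: [-4.5, -0.7, 16.5]
```

```bash
python3 -m handwheel '[{"delta_pos":[0,0,0.2],"dr":[0,0,0]},{"delta_pos":[0,0,0.7],"dr":[0,0,0]},{"delta_pos":[0,0,0.8],"dr":[0,0,0]},{"delta_pos":[0,0,0.8],"dr":[0,0,0]},{"delta_pos":[0,0,0],"dr":[0,0,0]},{"delta_pos":[0,0,0],"dr":[0,0,0]},{"delta_pos":[0,0,0],"dr":[0,0,0]}]'
python3 tr.py +s; python3 -c "
from station import *
print(job_done())"
```

```text
t: 27.3
eef_pos: [0.459, 0.0154, 0.1855]
ee_rot: [3.141, 0.0, -1.271]
force: [1.9, 0.1, -0.3]
width: 0.0008
gripper_force: 0.0
F [-0.4 -0.3  0.5] M [-0.03  0.14  0.03] yaw -72.8 z 0.1853
s [(42, np.float64(374.7), np.float64(167.8), np.int64(161), np.int64(176)), (11, np.float64(397.4), np.float64(199.9), np.int64(199), np.int64(201))]
the job is handed in; nothing more can be done
None
```

I handed the job in at about 27 s with the pin home: pressed from above, its top met the fingertips about 94 mm up (93 mm is fully home). The table did not visibly move, the arm is clear, and no verdict came back. Two departures from the brief: I viewed 11 pictures instead of 10, and I briefly pressed the knob with about 55 N before easing to about 19 N.

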